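# Close the complete pencil sets and point out the one that lacks its eraser

## Task

Three pine pencil boxes stand open for the last check, their sliding lids drawn part way out towards you; each set needs a white eraser in the far end, beyond the pencils, and one box lacks it. With the fingertips push the lids of the two complete boxes fully home, leaving these boxes about where they stand and flat on the table; then show the packer which box is short: point down at the gap in its open far end, fingertips two to five centimetres above the box without touching it, stay for at least two seconds, and finish still pointing there. Leave its lid open, pick nothing up and do not disturb the other things on the table.

Things in the scene. Friction and masses are not known exactly. Their poses are not given: they have to be found in the camera images.
- complete_box_1: pine pencil box, 62 x 206 x 42 mm, loose, 0.25 kg, slides at 1 to 2 N. Origin: centre of its underside; z up, long side along y, -y end roughly towards the robot. A flat lid 50 mm wide, z = 34 to 38 mm, runs in grooves along y and out over the low -y wall. Inner floor 5 mm up. Holds pencils and, across its open far (+y) end, an eraser.
- complete_box_2: pine pencil box, 62 x 206 x 42 mm, loose, 0.25 kg, slides at 1 to 2 N. Origin: centre of its underside; z up, long side along y, -y end roughly towards the robot. A flat lid 50 mm wide, z = 34 to 38 mm, runs in grooves along y and out over the low -y wall. Inner floor 5 mm up. Holds pencils and, across its open far (+y) end, an eraser.
- incomplete_box: pine pencil box, 62 x 206 x 42 mm, loose, 0.25 kg, slides at 1 to 2 N. Origin: centre of its underside; z up, long side along y, -y end roughly towards the robot. A flat lid 50 mm wide, z = 34 to 38 mm, runs in grooves along y and out over the low -y wall. Inner floor 5 mm up. Holds pencils but no eraser. Open from y = 97 mm minus the lid's value to 97 mm.
- complete_box_1_lid (a joint): how far complete_box_1's lid is drawn out along the box's -y, m: 0 = home, its end face flush with the box's end; starts at 0.06 to 0.09, limit 0.15. The lid's end face is 0.103 + this value from the box's origin along -y, z = 34 to 38 mm; pushed along +y it slides in with under 1 N and stays. 
- complete_box_2_lid (a joint): how far complete_box_2's lid is drawn out along the box's -y, m: 0 = home, its end face flush with the box's end; starts at 0.06 to 0.09, limit 0.15. The lid's end face is 0.103 + this value from the box's origin along -y, z = 34 to 38 mm; pushed along +y it slides in with under 1 N and stays. 
- incomplete_box_lid (a joint): how far incomplete_box's lid is drawn out along the box's -y, m: 0 = home, its end face flush with the box's end; starts at 0.06 to 0.09, limit 0.15. The lid's end face is 0.103 + this value from the box's origin along -y, z = 34 to 38 mm; pushed along +y it slides in with under 1 N and stays. This lid is to be left open.
- eraser_1: white eraser with a narrow card sleeve, 42 x 23 x 13 mm, lying in the far end of complete_box_1; origin at the centre of its underside
- eraser_2: the same in complete_box_2
- loose_pencil: bystander: a pencil, 7 x 123 x 7 mm, lying loose on the table between two boxes; origin under its middle
- balm_tin: bystander: round tin, 67 mm across and 29 mm high, between two boxes; origin at the centre of its underside
- spinning_top: bystander: wooden spinning top, 53 mm across and 62 mm high, right of the boxes; origin at the centre of its underside
- match_box: bystander: match box, 50 x 64 x 15 mm, left of the boxes; origin at the centre of its underside

How it is judged:
On the way, in this order (a step that is already met when the one before it is completed fails the run):
1. both complete boxes are shut, lids fully home, and the fingers have left them (value of joint each of complete_box_1_lid, complete_box_2_lid below 0.004 m and contact force between the fingers and complete_box_1 below 0.1 N and contact force between the fingers and complete_box_2 below 0.1 N), for 0.2 s.
2. the fingertips dwell just above the open far end of the incomplete box (x of the grasp point in the frame of incomplete_box between -0.032 and 0.032 m and y of the grasp point in the frame of incomplete_box between 0.02 and 0.108 m and z of the grasp point in the frame of incomplete_box between 0.055 and 0.135 m), for 1.8 s.
At the end, for the whole second after the job is handed in: Both complete boxes shut to within 4 mm, at rest, within 40 mm of where they began; incomplete box untouched, its lid open; grasp point over its open end (x within 32 mm, y 20 to 108 mm in the box's frame), 55 to 135 mm above its underside; bystanders within 30 mm, erasers in their boxes (all of step 2 and value of joint each of complete_box_1_lid, complete_box_2_lid below 0.004 m and value of joint incomplete_box_lid above 0.05 m and distance of incomplete_box from where it was at the start of the episode below 0.01 m and linear speed of each of incomplete_box, complete_box_1, complete_box_2 below 0.01 m/s and distance of each of complete_box_1, complete_box_2 from where it was at the start of the episode below 0.04 m and distance of each of loose_pencil, balm_tin, spinning_top, match_box from where it was at the start of the episode below 0.03 m and distance between eraser_1 and complete_box_1 below 0.1 m and distance between eraser_2 and complete_box_2 below 0.1 m).
It fails at once if a complete box is worked with anything but the fingers (contact force between the arm and complete_box_1 above 0.5 N or contact force between the arm and complete_box_2 above 0.5 N).
It fails at once if a pencil box is lifted or tipped, or an eraser lifted out (height (world z) of any of eraser_1, eraser_2 above 0.03 m or height (world z) of any of complete_box_1, complete_box_2, incomplete_box above 0.012 m or angle between any of complete_box_1, complete_box_2, incomplete_box's own z axis and vertical above 0.12 rad).
It fails at once if a complete box is shoved more than 40 mm away (distance of any of complete_box_1, complete_box_2 from where it was at the start of the episode above 0.04 m).
It fails at once if the incomplete box is touched or moved (contact force between any of the fingers, the arm and incomplete_box above 0.3 N or distance of incomplete_box from where it was at the start of the episode above 0.01 m).
It fails at once if another thing on the table is disturbed or picked up (distance of any of loose_pencil, balm_tin, spinning_top, match_box from where it was at the start of the episode above 0.03 m).
It also fails if it takes over 51 s, if anything falls off the work surface, if the arm or the gripper's body presses on something with over 40 N, if the wrist force passes 120 N, or if a joint passes its speed limit or range.

## Robot

A 7-joint arm with a two-finger parallel gripper is mounted at the origin on a cart in front of the work surface, level with it; the furniture and walls round the work are solid. World frame = base frame: x ahead of the robot, y to its left, z up, the work surface at z = 0. Lengths are in m, angles in rad, forces in N, time in s.
With the tool pointing down it reaches from about 0.425 to 0.925 m from the base axis. Payload 6.8 kg.
Tool frame: the origin (TCP) lies midway between the tips of the shut fingers; the grasp point (between the pads) lies 19 mm behind it; z points along the fingers, y is the line along which they close (so a half turn about z gives the same grasp; the last joint's range is limited). The gripper opens to 85 mm and grips with 20 to 120 N. Pads are 22 mm wide; open, the fingers measure 114 mm over their backs; the gripper's body (76 mm by 85 mm) begins 54 mm behind the grasp point. The pads swing forward as they close: fully open they stand 13 mm farther back than shut.
Start: joints at [1.002, 0.477, 0.022, 1.555, -0.011, 1.109, -0.083], TCP at [0.3, -0.605, 0.231] pointing down, gripper open.
Joint ranges: [-2.96, 2.96], [-0.34, 2.1], [-1.41, 1.46], [0.24, 2.44], [-1.37, 4.51], [0.17, 1.92], [-2.96, 2.96]. Speed limits (rad/s): [2.39, 2.39, 3.14, 3.14, 3.14, 3.14, 3.14].

## Interface

Orientations are given as a unit quaternion [w, x, y, z].
In Python, from station import bot gives the robot as it stands.
- The arm moves only by the tool jog_arm, never from a script. Its argument "rows" is a list of rows, each an object of numbers: "fingers": the finger opening in mm, from 0 to 85.4; "x", "y", "z": the shift along the tool's x, y, z in mm; "ax", "ay", "az": the turn, a rotation vector about the tool's x, y, z in degrees. A call has exactly 8 rows; each row shifts and turns the commanded pose from where the row before left it, along the tool's axes as they then stand; what a row does not reach is not made up. A row lasts 1/10 s, in which the tool goes at most 50 mm and 8.59 degrees, less where a joint would pass 70% of its speed; a pose out of reach is approached as far as the arm can. A call with a gripper value outside its range is refused whole. The fingers move at their own pace and stop on an object; "force" is the grip in N (left out, the last holds). Time passes only in rows, so rows that do not move let the fingers close, or fill a call up. It gives the time, the measured TCP pose, the force, the opening and the grip force at its end, in the units of the state.
- bot.get_obs(): the state, without advancing time (a new reading comes with each control period).
- bot.read_camera(name): name is "scene" or "top" or "wrist"; returns a dict with "pixels" (400x640x3 uint8, red, green, blue), "vertical_fov" (degrees; the focal length in pixels is half the picture's height over the tangent of half this angle, whatever the lens; pixels are square), "cx", "cy" (the principal point, pixels), "world_from_camera" (4x4, takes a point from camera to world coordinates). Camera axes: x right, y down, z forward; pixel columns grow to the right and rows downward; lengths in m; the calibration is good to about 2 mm. A picture is of the moment at which its call begins. There is no depth.
- bot.hand_in(): hands the job in; it is judged then, once.
The state is a dict: "t": time; "q": joint angles; "joint_vel": joint speeds; "joint_torque": joint torques, N m; "eef_pos": TCP position; "tool_rot": TCP orientation; "contact_force": force on the tool from outside, world axes, zero at the start; "torque": the same for the moment, N m; "gripper_width": opening from 0.0 (shut) to 1.0 (fully open); "grasp_force": force on a finger pad.
Only numpy, scipy, OpenCV 4.12 (cv2) and the standard library are available. Lean on these libraries where they do the work, as an engineer would, in place of code of your own. Each camera call takes 0.05 s, during which the arm holds its last target. There are 200 camera calls.

## Working session

There is one attempt and no reset: what is moved stays moved. The work goes in short steps, Python scripts to look and compute and a tool call to move; the robot and the scene stay as the last step left them, time stands still between calls to the robot, and variables do not carry over. Pictures are saved under pics/ and viewed, at most 10 in all, crops included, and the job is handed in when it is done.

Besides the shell and the picture viewer there is one more tool, called by a JSON object that holds its "method" and its "body". jog_arm: Moves the arm, as the interface text tells. Its arguments: {"type":"object","properties":{"rows":{"type":"array","items":{"type":"object","properties":{"fingers":{"type":"number"},"x":{"type":"number"},"y":{"type":"number"},"z":{"type":"number"},"ax":{"type":"number"},"ay":{"type":"number"},"az":{"type":"number"}}}},"force":{"type":"number"}},"required":["rows"]}

```bash
mkdir -p pics
python3 - <<'E'
from station import bot
import cv2,numpy as np
for n in ("top","scene"):
    c=bot.read_camera(n); cv2.imwrite(f"pics/{n}0.png",c["pixels"][:,:,::-1])
    print(n,c["vertical_fov"],c["cx"],c["cy"],np.round(c["world_from_camera"],4).tolist())
o=bot.get_obs();print(o)
E
```

```text
top 43.537015832470665 329.9468663460895 205.7474671399344 [[0.0498, -0.9707, 0.2349, 0.3086], [-0.9988, -0.0484, 0.0117, -0.0204], [-0.0, -0.2352, -0.9719, 1.4616], [0.0, 0.0, 0.0, 1.0]]
scene 46.046791653194255 317.3625960210211 195.0292842124784 [[-0.8527, -0.2721, 0.4459, -0.0244], [-0.5224, 0.4454, -0.7271, 1.1051], [-0.0007, -0.853, -0.522, 0.863], [0.0, 0.0, 0.0, 1.0]]
{'t': 0.1, 'q': array([ 1.00192634,  0.47775242,  0.02236638,  1.55635122, -0.01152164,
        1.10928084, -0.08311161]), 'joint_vel': array([ 6.84391302e-04,  1.27012850e-03, -4.46978700e-05, -3.67002097e-03,
        5.18555580e-04,  1.79020378e-03,  1.50546185e-03]), 'joint_torque': array([ 4.45871367e-03, -5.97758067e+01,  1.61375351e+00, -2.81953347e+01,
        1.28751813e-02,  4.97459143e-03,  3.84910749e-06]), 'eef_pos': array([ 0.29987765, -0.60413831,  0.2304005 ]), 'tool_rot': array([-7.94906881e-04,  9.73580762e-01,  2.28341430e-01, -2.44759825e-04]), 'contact_force': array([-0.66287724, -0.08696082,  0.25226355]), 'torque': array([ 0.02032021, -0.04016686, -0.0413527 ]), 'grasp_force': 0.0, 'gripper_width': 0.9997088084218978}
```

View pics/top0.png

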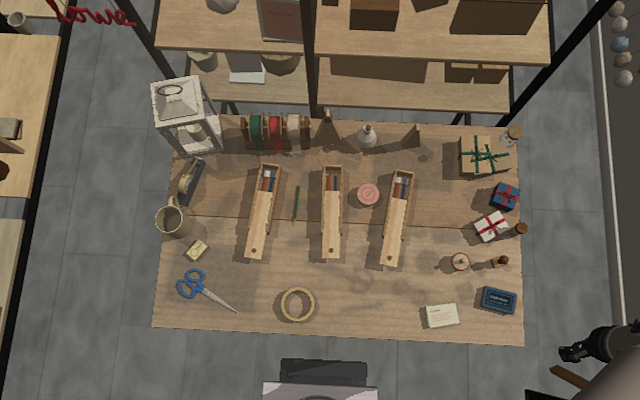

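View pics/scene0.png

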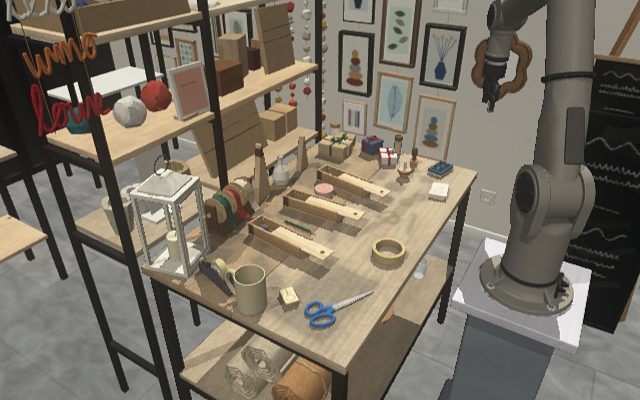

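The top view shows three boxes at about (262,210), (332,212) and (396,217), with their far ends at rows ~165–175. The pencil is at (296,203) and the tin at (368,194). I'll zoom in on the boxes.

Run:
```python
import cv2
i=cv2.imread("pics/top0.png")[155:275,235:425]
cv2.imwrite("pics/crop.png",cv2.resize(i,None,fx=4.2,fy=4.2,interpolation=cv2.INTER_CUBIC))
```

```text
(no output)
```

View pics/crop.png

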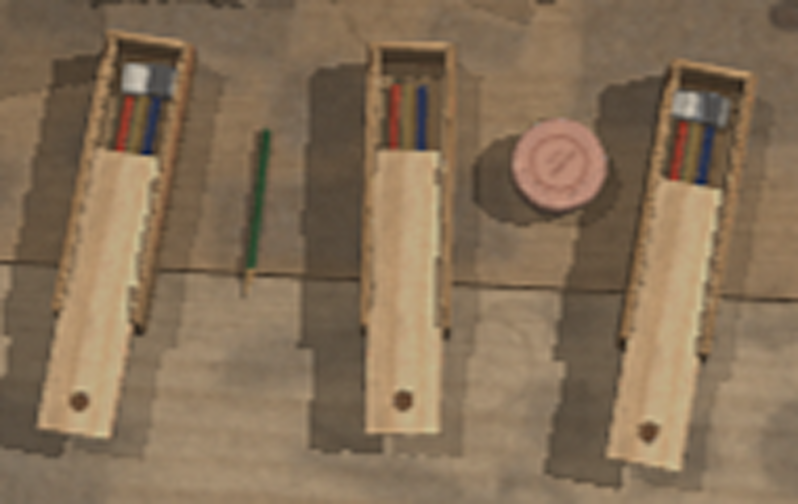

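The left and right boxes hold white erasers, at crop (148,78) and (700,105). The middle box has only pencils, so it is the incomplete one. I'll turn the corner pixels into positions.

```bash
cat > geo.py <<'E'
import numpy as np
def ray(c,uv,z):
    f=200/np.tan(np.radians(c["vertical_fov"]/2)); T=np.asarray(c["world_from_camera"])
    d=T[:3,:3]@np.array([(uv[0]-c["cx"])/f,(uv[1]-c["cy"])/f,1]); p=T[:3,3]
    return (p+d*(z-p[2])/d[2])[:2]
E
python3 - <<'E'
from station import bot
from geo import ray
import numpy as np
c=bot.read_camera("top")
P=lambda u,v,z:ray(c,(u/4.2+235-.4,v/4.2+155-.4),z)
for n,far,end in (("L",[(110,33),(194,43)],[(38,428),(108,437)]),("M",[(368,43),(453,43)],[(366,432),(440,432)]),("R",[(672,62),(755,72)],[(607,456),(682,470)])):
    F=[P(*q,.042) for q in far];E=[P(*q,.038) for q in end]
    f=np.mean(F,0);e=np.mean(E,0);d=f-e;L=np.hypot(*d);u=d/L
    print(n,"F",np.round(F,3).tolist(),"E",np.round(E,3).tolist(),"far",f.round(3),"end",e.round(3),"yaw",np.degrees(np.arctan2(u[1],u[0])).round(1),"lid",round(L-.206,3),"org",(f-u*.103).round(3),"w",np.hypot(*(F[0]-F[1])).round(3),np.hypot(*(E[0]-E[1])).round(3))
for n,q,z in (("tin",(560,165),.029),("pen0",(265,130),.007),("pen1",(245,290),.007)):print(n,P(*q,z))
print(P(0,0,0))
for n,q in (("top",(460,262)),("match",(197,250)),("ring",(297,305)),("scis",(238,311)),("card",(440,316))):print(n,ray(c,q,.02))
E
```

```text
L F [[0.774, 0.209], [0.77, 0.149]] E [[0.492, 0.235], [0.488, 0.187]] far [0.772 0.179] end [0.49  0.211] yaw -6.5 lid 0.078 org [0.669 0.191] w 0.06 0.048
M F [[0.776, 0.026], [0.779, -0.034]] E [[0.5, 0.013], [0.502, -0.038]] far [ 0.777 -0.004] end [ 0.501 -0.012] yaw 1.7 lid 0.07 org [ 0.674 -0.007] w 0.06 0.05
R F [[0.772, -0.189], [0.768, -0.248]] E [[0.492, -0.151], [0.485, -0.202]] far [ 0.77  -0.219] end [ 0.488 -0.177] yaw -8.5 lid 0.079 org [ 0.668 -0.204] w 0.059 0.051
tin [ 0.69655464 -0.11357083]
pen0 [0.71796641 0.09752822]
pen1 [0.60023168 0.10400191]
[0.80907379 0.29854225]
top [ 0.50906687 -0.38577723]
match [0.50598829 0.37547764]
ring [0.36417765 0.07565569]
scis [0.33932488 0.24064366]
card [ 0.3539062  -0.32791201]
```

{"method": "jog_arm", "body": {"rows": [{"fingers": 0,"az": 7},{"fingers": 0,"az": 7},{"fingers": 0,"az": 7},{"fingers": 0,"az": 7},{"fingers": 0,"az": 7},{"fingers": 0},{"fingers": 0},{"fingers": 0}]}}

```text
invalid input
```

```bash
cat >> geo.py <<'E'
from scipy.spatial.transform import Rotation as R
def go(o,*targets):
    r=R.from_quat(o["tool_rot"],scalar_first=True); p=o["eef_pos"]; M=r.as_matrix()
    print("t",o["t"],"p",p.round(4),"yaw",np.degrees(np.arctan2(M[1,0],M[0,0])).round(2),"zax",M[:,2].round(3),"F",o["contact_force"].round(2))
    for t in targets:
        print(t,"tool mm",(1000*r.inv().apply(np.array(t)-p)).round(1)); p=np.array(t)
E
python3 -c "
from station import bot
from geo import *
go(bot.get_obs(),(.448,-.171,.15),(.448,-.171,.026))"
```

```text
t 0.15 p [ 0.3    -0.6042  0.2305] yaw 26.41 zax [-0.001  0.001 -1.   ] F [ 0.6  -0.72  0.32]
(0.448, -0.171, 0.15) tool mm [ 325.2 -322.    81. ]
(0.448, -0.171, 0.026) tool mm [  0.    0.2 124. ]
```

{"method": "jog_arm", "body": {"rows": [{"fingers": 0,"x": 0,"y": 0,"z": 0,"ax": 0,"ay": 0,"az": 7},{"fingers": 0,"x": 0,"y": 0,"z": 0,"ax": 0,"ay": 0,"az": 7},{"fingers": 0,"x": 0,"y": 0,"z": 0,"ax": 0,"ay": 0,"az": 7},{"fingers": 0,"x": 0,"y": 0,"z": 0,"ax": 0,"ay": 0,"az": 7},{"fingers": 0,"x": 0,"y": 0,"z": 0,"ax": 0,"ay": 0,"az": 7},{"fingers": 0,"x": 0,"y": 0,"z": 0,"ax": 0,"ay": 0,"az": 0},{"fingers": 0,"x": 0,"y": 0,"z": 0,"ax": 0,"ay": 0,"az": 0},{"fingers": 0,"x": 0,"y": 0,"z": 0,"ax": 0,"ay": 0,"az": 0}], "force": 20}}

```text
t: 0.95
eef_pos: [0.3001, -0.6045, 0.2312]
tool_rot: [-0.0, 0.997, -0.074, -0.0]
contact_force: [-0.2, 0.2, -0.7]
gripper_width: -0.001
grasp_force: 0.0
```

```bash
python3 -c "
from station import bot
from geo import *
go(bot.get_obs(),(.448,-.171,.15),(.448,-.171,.026))"
```

```text
t 0.95 p [ 0.3001 -0.6045  0.2312] yaw -8.46 zax [-0.  0. -1.] F [-0.17  0.23 -0.68]
(0.448, -0.171, 0.15) tool mm [  82.5 -450.5   81.3]
(0.448, -0.171, 0.026) tool mm [  0.   0. 124.]
```

{"method": "jog_arm", "body": {"rows": [{"fingers": 0,"x": 7.5,"y": -41,"z": 7,"ax": 0,"ay": 0,"az": 0},{"fingers": 0,"x": 7.5,"y": -41,"z": 7,"ax": 0,"ay": 0,"az": 0},{"fingers": 0,"x": 7.5,"y": -41,"z": 7,"ax": 0,"ay": 0,"az": 0},{"fingers": 0,"x": 7.5,"y": -41,"z": 7,"ax": 0,"ay": 0,"az": 0},{"fingers": 0,"x": 7.5,"y": -41,"z": 7,"ax": 0,"ay": 0,"az": 0},{"fingers": 0,"x": 7.5,"y": -41,"z": 7,"ax": 0,"ay": 0,"az": 0},{"fingers": 0,"x": 7.5,"y": -41,"z": 7,"ax": 0,"ay": 0,"az": 0},{"fingers": 0,"x": 7.5,"y": -41,"z": 7,"ax": 0,"ay": 0,"az": 0}], "force": 20}}

```text
t: 1.75
eef_pos: [0.4089, -0.2878, 0.1754]
tool_rot: [0.0, 0.997, -0.074, 0.0]
contact_force: [0.3, -0.0, 0.1]
gripper_width: 0.004
grasp_force: 0.0
```

{"method": "jog_arm", "body": {"rows": [{"fingers": 0,"x": 7.5,"y": -41,"z": 7,"ax": 0,"ay": 0,"az": 0},{"fingers": 0,"x": 7.5,"y": -41,"z": 7,"ax": 0,"ay": 0,"az": 0},{"fingers": 0,"x": 7.5,"y": -41,"z": 7,"ax": 0,"ay": 0,"az": 0},{"fingers": 0,"x": 0,"y": 0,"z": 0,"ax": 0,"ay": 0,"az": 0},{"fingers": 0,"x": 0,"y": 0,"z": 0,"ax": 0,"ay": 0,"az": 0},{"fingers": 0,"x": 0,"y": 0,"z": 0,"ax": 0,"ay": 0,"az": 0},{"fingers": 0,"x": 0,"y": 0,"z": 0,"ax": 0,"ay": 0,"az": 0},{"fingers": 0,"x": 0,"y": 0,"z": 0,"ax": 0,"ay": 0,"az": 0}], "force": 20}}

```text
t: 2.55
eef_pos: [0.4489, -0.1723, 0.1545]
tool_rot: [0.0, 0.997, -0.076, 0.0]
contact_force: [0.1, 0.3, -0.6]
gripper_width: 0.001
grasp_force: 0.0
```

```bash
python3 -c "
from station import bot
from geo import *
import cv2
go(bot.get_obs(),(.448,-.171,.026))
c=bot.read_camera('wrist');cv2.imwrite('pics/w1.png',c['pixels'][:,:,::-1])"
```

```text
t 2.55 p [ 0.4489 -0.1723  0.1545] yaw -8.72 zax [ 0. -0. -1.] F [ 0.06  0.28 -0.58]
(0.448, -0.171, 0.026) tool mm [ -1.1  -1.2 128.5]
```

View pics/w1.png

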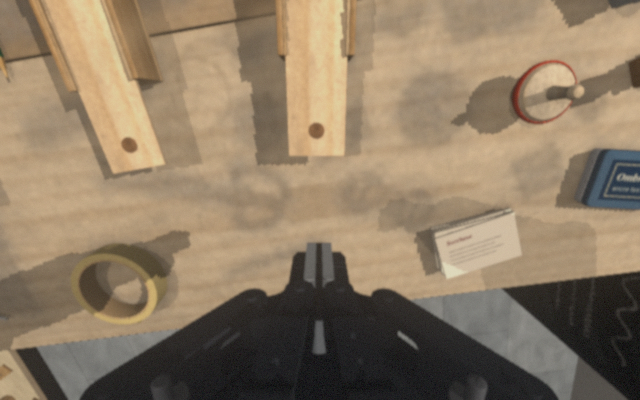

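The wrist view shows the right box's lid straight ahead, with its end at about (317,155) and the shut fingers at (319,245). They are lined up, so I'll go down and push.

{"method": "jog_arm", "body": {"rows": [{"fingers": 0,"x": 0,"y": -1,"z": 32,"ax": 0,"ay": 0,"az": 0},{"fingers": 0,"x": 0,"y": 0,"z": 32,"ax": 0,"ay": 0,"az": 0},{"fingers": 0,"x": 0,"y": 0,"z": 32,"ax": 0,"ay": 0,"az": 0},{"fingers": 0,"x": 0,"y": 0,"z": 32,"ax": 0,"ay": 0,"az": 0},{"fingers": 0,"x": 0,"y": 0,"z": 0,"ax": 0,"ay": 0,"az": 0},{"fingers": 0,"x": 10,"y": 0,"z": 0,"ax": 0,"ay": 0,"az": 0},{"fingers": 0,"x": 10,"y": 0,"z": 0,"ax": 0,"ay": 0,"az": 0},{"fingers": 0,"x": 10,"y": 0,"z": 0,"ax": 0,"ay": 0,"az": 0}], "force": 20}}

```text
t: 3.4
eef_pos: [0.4816, -0.1752, 0.0281]
tool_rot: [0.0, 0.997, -0.075, 0.002]
contact_force: [-0.9, -1.5, -0.1]
gripper_width: 0.002
grasp_force: 0.2
```

{"method": "jog_arm", "body": {"rows": [{"fingers": 0,"x": 10,"y": 0,"z": 0,"ax": 0,"ay": 0,"az": 0},{"fingers": 0,"x": 10,"y": 0,"z": 0,"ax": 0,"ay": 0,"az": 0},{"fingers": 0,"x": 10,"y": 0,"z": 0,"ax": 0,"ay": 0,"az": 0},{"fingers": 0,"x": 10,"y": 0,"z": 0,"ax": 0,"ay": 0,"az": 0},{"fingers": 0,"x": 10,"y": 0,"z": 0,"ax": 0,"ay": 0,"az": 0},{"fingers": 0,"x": 10,"y": 0,"z": 0,"ax": 0,"ay": 0,"az": 0},{"fingers": 0,"x": 10,"y": 0,"z": 0,"ax": 0,"ay": 0,"az": 0},{"fingers": 0,"x": 0,"y": 0,"z": 0,"ax": 0,"ay": 0,"az": 0}], "force": 20}}

```text
t: 4.2
eef_pos: [0.5501, -0.185, 0.0264]
tool_rot: [0.0, 0.997, -0.075, 0.001]
contact_force: [-1.3, 0.2, -0.1]
gripper_width: -0.003
grasp_force: 0.0
```

```bash
python3 -c "
from station import bot
from geo import *
import cv2
go(bot.get_obs())
c=bot.read_camera('top');i=c['pixels'][155:275,360:440,::-1]
d=bot.read_camera('wrist')['pixels'][:,:,::-1]
a=cv2.resize(i,None,fx=3.33,fy=3.33,interpolation=cv2.INTER_CUBIC)
b=d[:,150:600]
cv2.imwrite('pics/p1.png',np.hstack([a[:399],b[:399]]))"
```

```text
t 4.2 p [ 0.5501 -0.185   0.0264] yaw -8.57 zax [ 0.002 -0.    -1.   ] F [-1.33  0.22 -0.13]
```

View pics/p1.png

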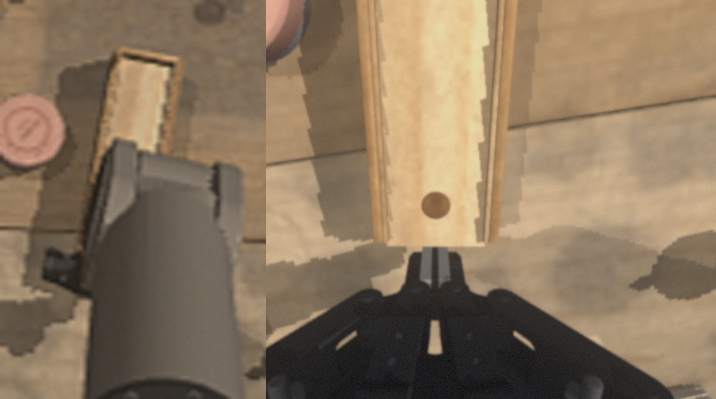

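The lid is almost flush: its end is at row 245 against the box end at row 242 (wrist part). I'll push a little further, then back away and rise.

{"method": "jog_arm", "body": {"rows": [{"fingers": 0,"x": 4,"y": 0,"z": 0,"ax": 0,"ay": 0,"az": 0},{"fingers": 0,"x": 4,"y": 0,"z": 0,"ax": 0,"ay": 0,"az": 0},{"fingers": 0,"x": 3,"y": 0,"z": 0,"ax": 0,"ay": 0,"az": 0},{"fingers": 0,"x": 0,"y": 0,"z": 0,"ax": 0,"ay": 0,"az": 0},{"fingers": 0,"x": 0,"y": 0,"z": 0,"ax": 0,"ay": 0,"az": 0},{"fingers": 0,"x": -15,"y": 0,"z": 0,"ax": 0,"ay": 0,"az": 0},{"fingers": 0,"x": -25,"y": 0,"z": 0,"ax": 0,"ay": 0,"az": 0},{"fingers": 0,"x": 0,"y": 0,"z": 0,"ax": 0,"ay": 0,"az": 0}], "force": 20}}

```text
t: 5.1
eef_pos: [0.5163, -0.1805, 0.026]
tool_rot: [-0.0, 0.997, -0.075, -0.002]
contact_force: [-0.3, -0.6, 0.2]
gripper_width: -0.005
grasp_force: 0.0
```

```bash
python3 -c "
from station import bot
from geo import *
import cv2
go(bot.get_obs(),(.45,-.17,.13),(.45,.2155,.13))
c=bot.read_camera('top');i=c['pixels'][155:275,360:440,::-1]
d=bot.read_camera('wrist')['pixels'][:,:,::-1]
a=cv2.resize(i,None,fx=3.33,fy=3.33,interpolation=cv2.INTER_CUBIC)
b=d[:,150:600]
cv2.imwrite('pics/p2.png',np.hstack([a[:399],b[:399]]))"
```

```text
t 5.1 p [ 0.5163 -0.1805  0.026 ] yaw -8.64 zax [-0.003  0.    -1.   ] F [-0.26 -0.59  0.2 ]
(0.45, -0.17, 0.13) tool mm [ -67.4   -0.4 -103.8]
(0.45, 0.2155, 0.13) tool mm [-5.790e+01 -3.811e+02  1.000e-01]
```

View pics/p2.png

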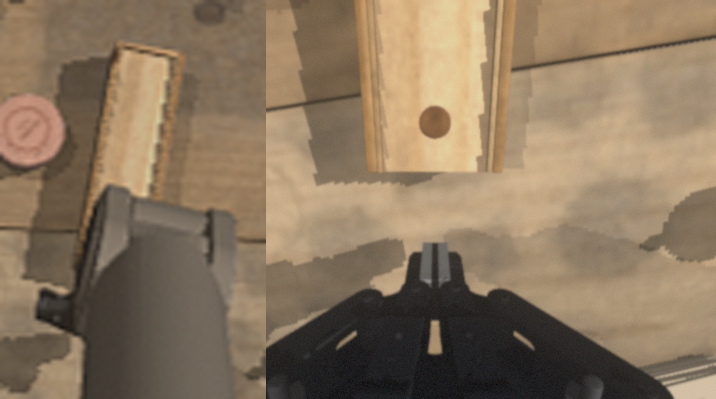

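The right lid's end is flush with the box end (row 172), the far end is covered and the fingers are clear. Next is the left box.

{"method": "jog_arm", "body": {"rows": [{"fingers": 0,"x": -22,"y": 0,"z": -35,"ax": 0,"ay": 0,"az": 0},{"fingers": 0,"x": -22,"y": 0,"z": -35,"ax": 0,"ay": 0,"az": 0},{"fingers": 0,"x": -22,"y": 0,"z": -35,"ax": 0,"ay": 0,"az": -2},{"fingers": 0,"x": -4.4,"y": -38,"z": 0,"ax": 0,"ay": 0,"az": 0},{"fingers": 0,"x": -4.4,"y": -38,"z": 0,"ax": 0,"ay": 0,"az": 0},{"fingers": 0,"x": -4.4,"y": -38,"z": 0,"ax": 0,"ay": 0,"az": 0},{"fingers": 0,"x": -4.4,"y": -38,"z": 0,"ax": 0,"ay": 0,"az": 0},{"fingers": 0,"x": -4.4,"y": -38,"z": 0,"ax": 0,"ay": 0,"az": 0}], "force": 20}}

```text
t: 6.0
eef_pos: [0.4556, 0.0224, 0.132]
tool_rot: [-0.0, 0.998, -0.058, 0.001]
contact_force: [0.5, -0.2, -0.0]
gripper_width: 0.0
grasp_force: 0.0
```

{"method": "jog_arm", "body": {"rows": [{"fingers": 0,"x": -4.4,"y": -38,"z": 0,"ax": 0,"ay": 0,"az": 0},{"fingers": 0,"x": -4.4,"y": -38,"z": 0,"ax": 0,"ay": 0,"az": 0},{"fingers": 0,"x": -4.4,"y": -38,"z": 0,"ax": 0,"ay": 0,"az": 0},{"fingers": 0,"x": -4.4,"y": -38,"z": 0,"ax": 0,"ay": 0,"az": 0},{"fingers": 0,"x": -4.4,"y": -38,"z": 0,"ax": 0,"ay": 0,"az": 0},{"fingers": 0,"x": 0,"y": 0,"z": 0,"ax": 0,"ay": 0,"az": 0},{"fingers": 0,"x": 0,"y": 0,"z": 0,"ax": 0,"ay": 0,"az": 0},{"fingers": 0,"x": 0,"y": 0,"z": 0,"ax": 0,"ay": 0,"az": 0}], "force": 20}}

```text
t: 6.8
eef_pos: [0.4548, 0.2109, 0.1313]
tool_rot: [0.0, 0.998, -0.058, 0.0]
contact_force: [0.2, 0.1, -0.4]
gripper_width: 0.001
grasp_force: 0.0
```

```bash
python3 -c "
from station import bot
from geo import *
import cv2
go(bot.get_obs(),(.45,.2155,.026))
c=bot.read_camera('wrist');cv2.imwrite('pics/w2.png',c['pixels'][:,:,::-1])"
```

```text
t 6.8 p [0.4548 0.2109 0.1313] yaw -6.67 zax [ 0. -0. -1.] F [ 0.16  0.15 -0.37]
(0.45, 0.2155, 0.026) tool mm [ -5.3  -4.1 105.3]
```

View pics/w2.png

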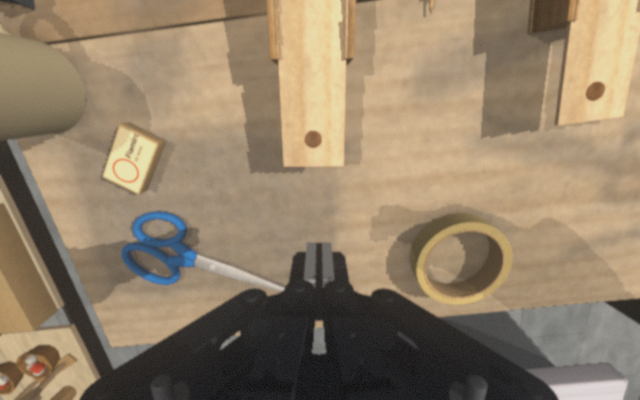

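The left lid's end is at (313,165) and the fingers at (319,245), so I'll correct 4 mm sideways, go down and push.

{"method": "jog_arm", "body": {"rows": [{"fingers": 0,"x": 0,"y": -4,"z": 35,"ax": 0,"ay": 0,"az": 0},{"fingers": 0,"x": 0,"y": 0,"z": 35,"ax": 0,"ay": 0,"az": 0},{"fingers": 0,"x": 0,"y": 0,"z": 35,"ax": 0,"ay": 0,"az": 0},{"fingers": 0,"x": 0,"y": 0,"z": 0,"ax": 0,"ay": 0,"az": 0},{"fingers": 0,"x": 10,"y": 0,"z": 0,"ax": 0,"ay": 0,"az": 0},{"fingers": 0,"x": 10,"y": 0,"z": 0,"ax": 0,"ay": 0,"az": 0},{"fingers": 0,"x": 10,"y": 0,"z": 0,"ax": 0,"ay": 0,"az": 0},{"fingers": 0,"x": 10,"y": 0,"z": 0,"ax": 0,"ay": 0,"az": 0}], "force": 20}}

```text
t: 7.65
eef_pos: [0.4966, 0.2112, 0.0278]
tool_rot: [-0.001, 0.998, -0.058, 0.001]
contact_force: [-0.0, 0.7, 1.0]
gripper_width: 0.001
grasp_force: 0.2
```

{"method": "jog_arm", "body": {"rows": [{"fingers": 0,"x": 10,"y": 0,"z": 0,"ax": 0,"ay": 0,"az": 0},{"fingers": 0,"x": 10,"y": 0,"z": 0,"ax": 0,"ay": 0,"az": 0},{"fingers": 0,"x": 10,"y": 0,"z": 0,"ax": 0,"ay": 0,"az": 0},{"fingers": 0,"x": 10,"y": 0,"z": 0,"ax": 0,"ay": 0,"az": 0},{"fingers": 0,"x": 10,"y": 0,"z": 0,"ax": 0,"ay": 0,"az": 0},{"fingers": 0,"x": 8,"y": 0,"z": 0,"ax": 0,"ay": 0,"az": 0},{"fingers": 0,"x": 5,"y": 0,"z": 0,"ax": 0,"ay": 0,"az": 0},{"fingers": 0,"x": 5,"y": 0,"z": 0,"ax": 0,"ay": 0,"az": 0}], "force": 20}}

```text
t: 8.45
eef_pos: [0.5613, 0.2034, 0.026]
tool_rot: [0.0, 0.998, -0.057, -0.001]
contact_force: [-4.1, 0.3, 3.8]
gripper_width: 0.004
grasp_force: 1.8
```

{"method": "jog_arm", "body": {"rows": [{"fingers": 0,"x": 2,"y": 0,"z": 0,"ax": 0,"ay": 0,"az": 0},{"fingers": 0,"x": 0,"y": 0,"z": 0,"ax": 0,"ay": 0,"az": 0},{"fingers": 0,"x": 0,"y": 0,"z": 0,"ax": 0,"ay": 0,"az": 0},{"fingers": 0,"x": -10,"y": 0,"z": 0,"ax": 0,"ay": 0,"az": 0},{"fingers": 0,"x": -25,"y": 0,"z": 0,"ax": 0,"ay": 0,"az": 0},{"fingers": 0,"x": 0,"y": 0,"z": 0,"ax": 0,"ay": 0,"az": 0},{"fingers": 0,"x": 0,"y": 0,"z": 0,"ax": 0,"ay": 0,"az": 0},{"fingers": 0,"x": 0,"y": 0,"z": 0,"ax": 0,"ay": 0,"az": 0}], "force": 20}}

```text
t: 9.25
eef_pos: [0.5298, 0.2071, 0.0266]
tool_rot: [-0.0, 0.998, -0.058, 0.001]
contact_force: [-0.1, 0.3, -0.1]
gripper_width: 0.002
grasp_force: 0.0
```

```bash
python3 -c "
from station import bot
from geo import *
import cv2
go(bot.get_obs(),(.5,.2,.18),(.744,-.005,.18),(.744,-.005,.07))
c=bot.read_camera('top');i=c['pixels'][155:275,235:425,::-1]
d=bot.read_camera('wrist')['pixels'][:,:,::-1]
a=cv2.resize(i,None,fx=2.5,fy=2.5,interpolation=cv2.INTER_CUBIC)
cv2.imwrite('pics/p3.png',np.hstack([a[:300],d[60:360,180:480]]))"
```

```text
t 9.25 p [0.5298 0.2071 0.0266] yaw -6.61 zax [ 0.001  0.    -1.   ] F [-0.05  0.33 -0.06]
(0.5, 0.2, 0.18) tool mm [ -28.6   10.5 -153.4]
(0.744, -0.005, 0.18) tool mm [2.660e+02 1.756e+02 2.000e-01]
(0.744, -0.005, 0.07) tool mm [-1.0e-01  0.0e+00  1.1e+02]
```

View pics/p3.png

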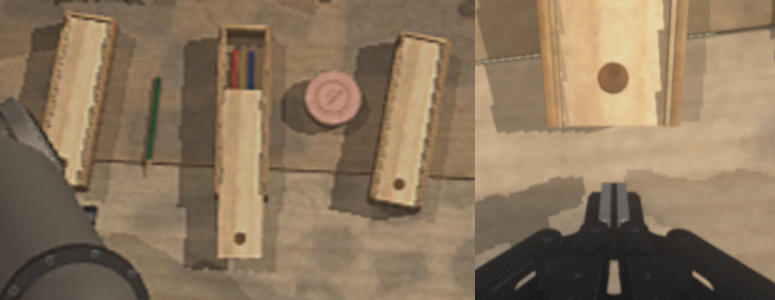

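Both lids are shut (left box end flush at row 125 in the wrist part). The middle box is still open, and the pencil and tin have not moved. I'll go up and across to the gap.

{"method": "jog_arm", "body": {"rows": [{"fingers": 0,"x": -9,"y": 3,"z": -41,"ax": 0,"ay": 0,"az": 0},{"fingers": 0,"x": -9,"y": 3,"z": -41,"ax": 0,"ay": 0,"az": 0},{"fingers": 0,"x": -9,"y": 3,"z": -41,"ax": 0,"ay": 0,"az": 0},{"fingers": 0,"x": 33,"y": 22,"z": 0,"ax": 0,"ay": 0,"az": 0},{"fingers": 0,"x": 33,"y": 22,"z": 0,"ax": 0,"ay": 0,"az": 0},{"fingers": 0,"x": 33,"y": 22,"z": 0,"ax": 0,"ay": 0,"az": 0},{"fingers": 0,"x": 33,"y": 22,"z": 0,"ax": 0,"ay": 0,"az": 0},{"fingers": 0,"x": 33,"y": 22,"z": 0,"ax": 0,"ay": 0,"az": 0}], "force": 20}}

```text
t: 10.15
eef_pos: [0.6541, 0.0715, 0.1494]
tool_rot: [0.0, 0.998, -0.058, 0.0]
contact_force: [1.1, 0.6, 0.8]
gripper_width: -0.0
grasp_force: 0.0
```

{"method": "jog_arm", "body": {"rows": [{"fingers": 0,"x": 33,"y": 22,"z": 0,"ax": 0,"ay": 0,"az": 0},{"fingers": 0,"x": 33,"y": 22,"z": 0,"ax": 0,"ay": 0,"az": 0},{"fingers": 0,"x": 33,"y": 22,"z": 0,"ax": 0,"ay": 0,"az": 0},{"fingers": 0,"x": 0,"y": 0,"z": 0,"ax": 0,"ay": 0,"az": 0},{"fingers": 0,"x": 0,"y": 0,"z": 0,"ax": 0,"ay": 0,"az": 0},{"fingers": 0,"x": 0,"y": 0,"z": 0,"ax": 0,"ay": 0,"az": 0},{"fingers": 0,"x": 0,"y": 0,"z": 0,"ax": 0,"ay": 0,"az": 0},{"fingers": 0,"x": 0,"y": 0,"z": 0,"ax": 0,"ay": 0,"az": 0}], "force": 20}}

```text
t: 10.95
eef_pos: [0.7429, -0.0026, 0.1496]
tool_rot: [-0.0, 0.998, -0.057, -0.0]
contact_force: [-0.6, -0.1, -0.4]
gripper_width: -0.001
grasp_force: 0.0
```

```bash
python3 -c "
from station import bot
from geo import *
import cv2
go(bot.get_obs(),(.745,-.005,.077))
c=bot.read_camera('wrist');cv2.imwrite('pics/w3.png',c['pixels'][:,:,::-1])"
```

```text
t 10.95 p [ 0.7429 -0.0026  0.1496] yaw -6.51 zax [ 0.  0. -1.] F [-0.58 -0.09 -0.41]
(0.745, -0.005, 0.077) tool mm [ 2.3  2.2 72.6]
```

View pics/w3.png

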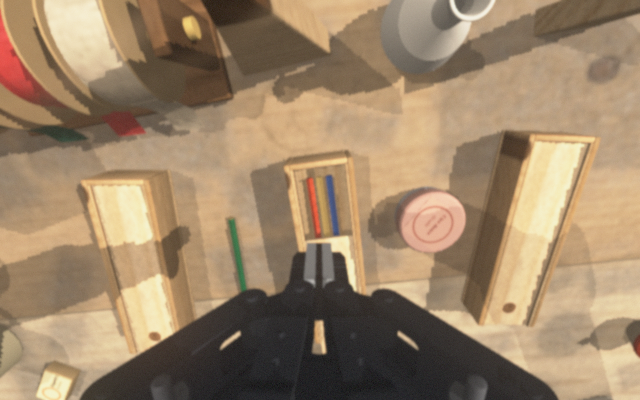

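The open box with its gap is at about (320,170), straight under and ahead of the fingers, and both other boxes are shut. I'll lower and dwell.

{"method": "jog_arm", "body": {"rows": [{"fingers": 0,"x": 1,"y": 1,"z": 18,"ax": 0,"ay": 0,"az": 0},{"fingers": 0,"x": 1,"y": 1,"z": 18,"ax": 0,"ay": 0,"az": 0},{"fingers": 0,"x": 1,"y": 0,"z": 18,"ax": 0,"ay": 0,"az": 0},{"fingers": 0,"x": 0,"y": 0,"z": 18,"ax": 0,"ay": 0,"az": 0},{"fingers": 0,"x": 0,"y": 0,"z": 0,"ax": 0,"ay": 0,"az": 0},{"fingers": 0,"x": 0,"y": 0,"z": 0,"ax": 0,"ay": 0,"az": 0},{"fingers": 0,"x": 0,"y": 0,"z": 0,"ax": 0,"ay": 0,"az": 0},{"fingers": 0,"x": 0,"y": 0,"z": 0,"ax": 0,"ay": 0,"az": 0}], "force": 20}}

```text
t: 11.8
eef_pos: [0.747, -0.0062, 0.0786]
tool_rot: [-0.0, 0.998, -0.058, 0.001]
contact_force: [0.0, 0.2, 0.1]
gripper_width: 0.001
grasp_force: 0.0
```

{"method": "jog_arm", "body": {"rows": [{"fingers": 0,"x": 0,"y": 0,"z": 0,"ax": 0,"ay": 0,"az": 0},{"fingers": 0,"x": 0,"y": 0,"z": 0,"ax": 0,"ay": 0,"az": 0},{"fingers": 0,"x": 0,"y": 0,"z": 0,"ax": 0,"ay": 0,"az": 0},{"fingers": 0,"x": 0,"y": 0,"z": 0,"ax": 0,"ay": 0,"az": 0},{"fingers": 0,"x": 0,"y": 0,"z": 0,"ax": 0,"ay": 0,"az": 0},{"fingers": 0,"x": 0,"y": 0,"z": 0,"ax": 0,"ay": 0,"az": 0},{"fingers": 0,"x": 0,"y": 0,"z": 0,"ax": 0,"ay": 0,"az": 0},{"fingers": 0,"x": 0,"y": 0,"z": 0,"ax": 0,"ay": 0,"az": 0}]}}

```text
t: 12.6
eef_pos: [0.7461, -0.0062, 0.0773]
tool_rot: [-0.0, 0.998, -0.058, -0.0]
contact_force: [0.5, -0.1, 0.3]
gripper_width: -0.003
grasp_force: 0.0
```

{"method": "jog_arm", "body": {"rows": [{"fingers": 0,"x": 0,"y": 0,"z": 0,"ax": 0,"ay": 0,"az": 0},{"fingers": 0,"x": 0,"y": 0,"z": 0,"ax": 0,"ay": 0,"az": 0},{"fingers": 0,"x": 0,"y": 0,"z": 0,"ax": 0,"ay": 0,"az": 0},{"fingers": 0,"x": 0,"y": 0,"z": 0,"ax": 0,"ay": 0,"az": 0},{"fingers": 0,"x": 0,"y": 0,"z": 0,"ax": 0,"ay": 0,"az": 0},{"fingers": 0,"x": 0,"y": 0,"z": 0,"ax": 0,"ay": 0,"az": 0},{"fingers": 0,"x": 0,"y": 0,"z": 0,"ax": 0,"ay": 0,"az": 0},{"fingers": 0,"x": 0,"y": 0,"z": 0,"ax": 0,"ay": 0,"az": 0}], "force": 20}}

```text
t: 13.4
eef_pos: [0.7461, -0.0062, 0.0773]
tool_rot: [0.0, 0.998, -0.058, 0.0]
contact_force: [0.9, -0.6, -0.2]
gripper_width: 0.004
grasp_force: 0.0
```

{"method": "jog_arm", "body": {"rows": [{"fingers": 0,"x": 0,"y": 0,"z": 0,"ax": 0,"ay": 0,"az": 0},{"fingers": 0,"x": 0,"y": 0,"z": 0,"ax": 0,"ay": 0,"az": 0},{"fingers": 0,"x": 0,"y": 0,"z": 0,"ax": 0,"ay": 0,"az": 0},{"fingers": 0,"x": 0,"y": 0,"z": 0,"ax": 0,"ay": 0,"az": 0},{"fingers": 0,"x": 0,"y": 0,"z": 0,"ax": 0,"ay": 0,"az": 0},{"fingers": 0,"x": 0,"y": 0,"z": 0,"ax": 0,"ay": 0,"az": 0},{"fingers": 0,"x": 0,"y": 0,"z": 0,"ax": 0,"ay": 0,"az": 0},{"fingers": 0,"x": 0,"y": 0,"z": 0,"ax": 0,"ay": 0,"az": 0}], "force": 20}}

```text
t: 14.2
eef_pos: [0.7461, -0.0062, 0.0773]
tool_rot: [0.0, 0.998, -0.058, 0.0]
contact_force: [-1.0, -0.7, 0.2]
gripper_width: -0.0
grasp_force: 0.0
```

```bash
python3 -c "
from station import bot
from geo import *
import cv2
go(bot.get_obs())
a=bot.read_camera('wrist')['pixels'][:,150:500,::-1]
b=bot.read_camera('scene')['pixels'][100:300,200:400,::-1]
cv2.imwrite('pics/f.png',np.hstack([a,cv2.resize(b,(400,400))]))"
```

```text
t 14.2 p [ 0.7461 -0.0062  0.0773] yaw -6.6 zax [ 0. -0. -1.] F [-1.01 -0.66  0.19]
```

View pics/f.png

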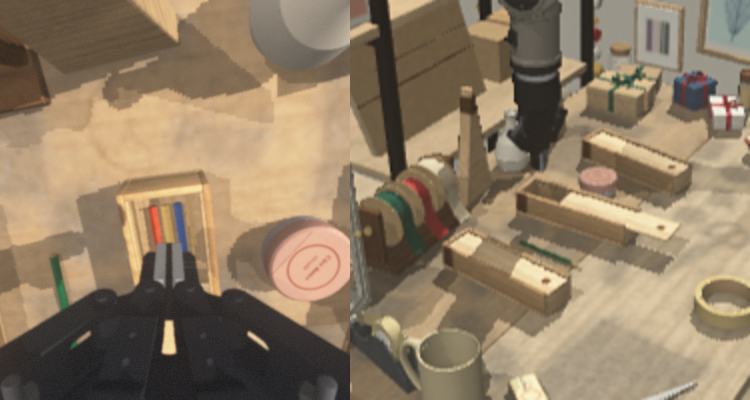

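The fingertips are at wrist (170,245) and scene (540,160), above the open far end of the middle box. Both other boxes are shut, and nothing else has moved. I'll hand the job in.

```bash
python3 -c "
from station import bot
print(bot.hand_in())"
```

```text
the job is handed in; nothing more can be done
None
```

I pushed the left and right boxes' lids fully home and finished with the fingertips about 3.5 cm above the gap in the middle box, the one without an eraser; the job is handed in (no verdict was shown).

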